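# Twist the stuck paddle-handled stamp out of its marble stand

## Robot

A 7-joint arm with a two-finger parallel gripper is mounted at the origin on a cart in front of the work surface, level with it; the furniture and walls round the work are solid. World frame = base frame: x ahead of the robot, y to its left, z up, the work surface at z = 0. Lengths are in m, angles in rad, forces in N, time in s.
With the tool pointing down it reaches from about 0.425 to 0.875 m from the base axis. Payload 9.9 kg.
Tool frame: the origin (TCP) lies at the very end of the fingers, on their centre line; the grasp point (between the pads) lies robot.tcp_to_grasp behind it (robot.tcp_to_grasp is the distance from the TCP to the grasp point, in m); y points along the fingers, z is the direction in which the jaws open and shut, and the axes are right-handed (so a half turn about y gives the same grasp; the last joint's range is limited). The gripper opens to 85 mm and grips with 20 to 120 N. Pads are 22 mm wide; open, the fingers measure 114 mm over their backs; the gripper's body (76 mm by 85 mm) begins 54 mm behind the grasp point. The pads swing forward as they close: fully open they stand 13 mm farther back than shut.
Start: joints at [1.091, 0.576, 0.025, 1.437, -0.015, 1.129, -0.057], TCP at [0.26, -0.623, 0.231] pointing down, gripper open.
Joint ranges: [-2.76, 2.76], [-0.34, 2.15], [-1.52, 1.57], [0.19, 2.46], [-1.09, 4.23], [0.17, 1.99], [-2.82, 2.82]. Speed limits (rad/s): [2.22, 2.22, 3.01, 3.01, 3.14, 3.14, 3.14].

## Interface

Orientations are given as [roll, pitch, yaw] about the fixed x, y, z axes, in that order (R = Rz(yaw) Ry(pitch) Rx(roll)).
In Python, from bench import robot gives the robot as it stands.
- The arm moves only by the tool apply_moves, never from a script. Its argument "plan" is a list of rows, each a list of 3 entries, a list of its own where there are three numbers: the shift along the world's x, y, z as a fraction of full scale, then the turn, a rotation vector about the world's x, y, z as a fraction of full scale, then the opening, from -1 (shut) to 1 (fully open), so that 0 is half open. In form: [[[dx, dy, dz], [ax, ay, az], claw], ...]. A call has 1 to 8 rows; each row is the pose to reach, as a shift and turn from the pose measured when the call began; what a row does not reach only later rows make up. Full scale, the value 1, is 0.5 m for a shift and 60 degrees for a turn. A row lasts 1/12 s, in which the tool goes at most 41.7 mm and 7.16 degrees, less where a joint would pass 70% of its speed; a pose out of reach is approached as far as the arm can. A call with a number of a shift or a turn outside -1 to 1 is refused whole. A call with a gripper value outside its range is refused whole. The fingers move at their own pace and stop on an object; the grip force is fixed at half the most. Time passes only in rows, so rows that repeat a pose let the fingers close. It gives the time, the measured TCP pose, the force and the opening at its end, in the units of the state.
- robot.state(): the state, without advancing time (a new reading comes with each control period).
- robot.read_camera(name): name is "side" or "top" or "wrist"; returns a dict with "frame" (480x640x3 uint8, blue, green, red), "fovy" (degrees; the focal length in pixels is half the picture's height over the tangent of half this angle, whatever the lens; pixels are square), "cx", "cy" (the principal point, pixels), "R" (3x3) and "t" (3): a world point X has camera coordinates R X + t. Camera axes: x right, y down, z forward; pixel columns grow to the right and rows downward; lengths in m; the calibration is good to about 2 mm. A picture is of the moment at which its call begins. There is no depth.
- robot.close_job(): hands the job in, once; it reports no verdict.
Trained networks look in a picture, given as the dict that the camera call returned (one of the last four; its "shot" number tells which), for a name from the list of things; names that differ only in an ending like _2 or _b are one class to them, and where a whole thing is asked for, a point or a joint stands for the part that bears it (a point fixed in the world has none). Each returns a list of dicts, best first, with "score" (0 to 1); they miss things now and then, are a little off and sometimes report something else, mostly with a low value. They report only what shows in the picture. A call takes as long as a camera call. They do not tell look-alikes from the thing itself.
- robot.boxes_of(picture, target): "position" ([x, y, z] in m, in the coordinates of the camera as it stood for that picture, good to about 4 mm: the middle of the surface that is visible of it).
- robot.landmark_of(picture, target): "position" ([x, y, z] in m, in the coordinates of the camera as it stood for that picture, good to about 4 mm: a listed point, or the origin of a listed thing).
The state is a dict: "time_s": time; "joints": joint angles; "qvel": joint speeds; "joint_efforts": joint torques, N m; "tool_pos": TCP position; "ee_rot": TCP orientation; "contact_force": force on the tool from outside, world axes, zero at the start; "wrist_torque": the same for the moment, N m; "finger_gap": finger opening in m.
Only numpy, scipy, OpenCV 4.12 (cv2) and the standard library are available. Lean on these libraries where they do the work, as an engineer would, in place of code of your own. Each camera call takes 0.05 s, during which the arm holds its last target.

## Task

The rubber stamp with the flat paddle handle has dried fast in its marble stand. Work it loose by twisting it back and forth while easing it upward, without lifting or tipping the stand off the desk, and set it down upright on the banded bundle of receipts. Leave the round-knobbed stamp and its stand as they are.

Things in the scene. Friction and masses are not known exactly. Their poses are not given: they have to be found in the camera images.
- paddle_stamp: The stuck stamp, 110 mm tall, 0.12 kg. Origin: centre of its flat underside, z up its axis. Brass shank 24 mm dia. from z 0 to 34 mm, wooden collar 36 mm dia. to 42 mm, then a flat wooden paddle handle with a round top to 110 mm: 36 mm wide along x, 18 mm thick along y; pinch it across y at about z = 80 mm. Its lowest 30 mm stand in the socket of stand_1.
- stand_1: Its stand: marble block, 95 x 95 x 38 mm, 1 kg, loose in a fixed wooden frame 12 mm high that stops it turning; socket 27 mm wide, 30 mm deep. Origin: centre of underside. A straight pull takes 17 N, so the stand lifts too. Turning takes 0.2 N m; while the shank turns, a light pull raises it: 3 mm per 1 rad of turning, to and fro. Loose after 20 mm of rise, clear after 32 mm.
- stand_2: The other marble stand with its frame, identical in look, holding the knob stamp. Origin: centre of its underside.
- knob_stamp: The other stamp, with the same brass shank and collar but a short round wooden knob, 83 mm tall; to be left alone. Origin: centre of its underside.
- receipts: Bundle of receipts held by a band, lying flat, 93 mm along its x, 166 mm along its y, fixed. Origin: centre of its underside; its top is 48 mm above. Loose papers lie round it.
Not all that is in view belongs to the job. What is shaped like the paddle_stamp but green or pink is not meant.

How it is judged:
On the way:
1. the paddle stamp is out of its socket while the stand stays on the desk (z of paddle_stamp in the frame of stand_1 above 0.042 m and height (world z) of stand_1 below 0.008 m), for 0.1 s.
At the end, for the whole second after the job is handed in: The paddle stamp stands upright (within 7 degrees), released and at rest, on the receipt bundle, its centre at least 8 mm inside the edges; its empty stand is flat on the desk; the knob stamp sits in its socket (within 5 mm) and its stand within 30 mm of where it was (x of paddle_stamp in the frame of receipts between -0.038 and 0.038 m and y of paddle_stamp in the frame of receipts between -0.075 and 0.075 m and z of paddle_stamp in the frame of receipts between 0.04 and 0.056 m and angle between paddle_stamp's own z axis and vertical below 0.12 rad and linear speed of paddle_stamp below 0.02 m/s and height (world z) of stand_1 below 0.004 m and angle between stand_1's own z axis and vertical below 0.05 rad and distance of stand_2 from where it was at the start of the episode below 0.03 m and z of knob_stamp in the frame of stand_2 below 0.013 m); the robot touches nothing.
It fails at once if the stand of the paddle stamp was lifted off the desk (more than 15 mm) or tipped (more than 10 degrees) (height (world z) of stand_1 above 0.015 m or angle between stand_1's own z axis and vertical above 0.175 rad).
It fails at once if the knob stamp was pulled up or its stand shoved away (z of knob_stamp in the frame of stand_2 above 0.025 m or distance of stand_2 from where it was at the start of the episode above 0.05 m).
It also fails if it takes over 58 s, if anything falls off the work surface, if the arm or the gripper's body presses on something with over 40 N, if the wrist force passes 120 N, or if a joint passes its speed limit or range.

## Working session

There is one attempt and no reset: what is moved stays moved. The work goes in short steps, Python scripts to look and compute and a tool call to move; the robot and the scene stay as the last step left them, time stands still between calls to the robot, and variables do not carry over. Pictures are saved under pics/ and viewed, and the job is handed in when it is done.

Besides the shell and the picture viewer there is one more tool, called as name([rows], argument=value, ...), one row to a line, values as JSON. apply_moves: Moves the arm, as the interface text tells. Its arguments: {"type":"object","properties":{"plan":{"type":"array"}},"required":["plan"]}

```bash
ls; mkdir -p pics; python3 - <<'E'
from bench import robot
import cv2
s=robot.state()
for k in s: print(k,s[k])
print(robot.tcp_to_grasp)
for n in ["side","top","wrist"]:
    p=robot.read_camera(n); cv2.imwrite(f"pics/{n}0.png",p["frame"]); print(n,p["fovy"],p["cx"],p["cy"],p["R"],p["t"])
    if n!="wrist":
        for t in ["paddle_stamp","stand_1","knob_stamp","receipts"]:
            for d in robot.landmark_of(p,t):
                import numpy as np
                X=np.array(p["R"]).T@(np.array(d["position"])-np.array(p["t"])); c=np.array(d["position"])
                f=240/np.tan(np.radians(p["fovy"]/2))
                print(n,t,round(d["score"],2),X.round(3),(c[:2]/c[2]*f+[p["cx"],p["cy"]]).round())
E
```

```text
pics
time_s 0.0
joints [ 1.0912126   0.57652806  0.02485505  1.43794971 -0.01501269  1.12901706
 -0.05650123]
qvel [ 0.00076686 -0.00201558  0.0002324  -0.00069901  0.00092025  0.00173893
  0.0006081 ]
joint_efforts [-4.86615154e-04 -7.65764809e+01  2.24981055e+00 -2.85975677e+01
  1.51990430e-02  1.27187514e-02 -2.59519442e-05]
tool_pos [ 0.26004931 -0.62237382  0.23043093]
ee_rot [-1.57251169e+00 -8.46978581e-05 -2.74579119e+00]
contact_force [-0.57329189  0.07045812 -0.72783723]
wrist_torque [-0.02271419  0.01611447 -0.00723681]
finger_gap 0.08548758464796168
0.0187
side 56.60815562400418 321.0987925389901 233.62946234712032 [[-0.88647545 -0.46219367 -0.02320092]
 [-0.2848485   0.58447064 -0.75977326]
 [ 0.36472265 -0.66691159 -0.64977405]] [0.46300053 0.17078562 0.82157316]
side paddle_stamp 0.88 [0.612 0.213 0.002] [233. 293.]
side paddle_stamp 0.67 [0.424 0.248 0.001] [306. 341.]
side paddle_stamp 0.58 [0.506 0.219 0.002] [276. 313.]
side paddle_stamp 0.55 [0.606 0.331 0.012] [197. 333.]
side stand_1 0.73 [ 0.602  0.332 -0.001] [200. 339.]
side stand_1 0.7 [ 0.422  0.365 -0.004
[... 264 characters left out ...]
039854  0.00496184 -0.9730837 ]] [0.0149381  0.51906275 1.01130416]
top paddle_stamp 0.77 [ 0.423  0.243 -0.001] [239. 280.]
top paddle_stamp 0.76 [0.611 0.217 0.002] [255. 209.]
top paddle_stamp 0.63 [ 0.508  0.215 -0.001] [253. 247.]
top paddle_stamp 0.57 [0.602 0.326 0.016] [212. 209.]
top stand_1 0.73 [ 0.419  0.363 -0.002] [192. 279.]
top knob_stamp 0.69 [0.423 0.364 0.009] [191. 277.]
top receipts 0.61 [ 0.617 -0.257 -0.005] [434. 214.]
wrist 58.91245561268091 323.02259625993554 243.32821120215453 [[ 3.85455155e-01 -9.22726440e-01  4.90960120e-04]
 [-8.77805499e-01 -3.66526007e-01  3.08409131e-01]
 [-2.84397310e-01 -1.19308857e-01 -9.51253682e-01]] [-0.67484393 -0.04041763  0.38016452]
```

View pics/side0.png

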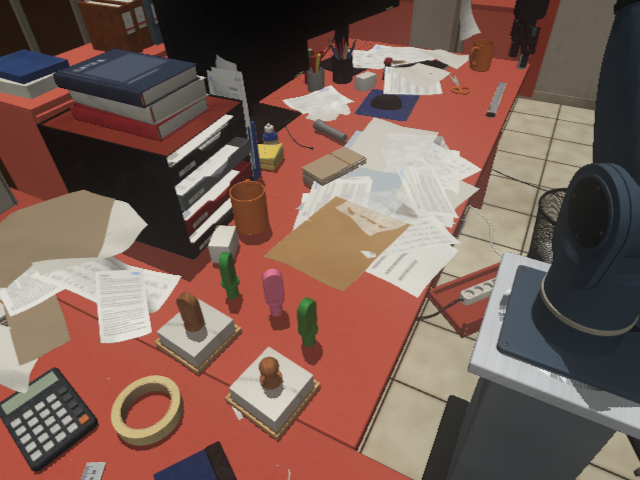

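View pics/top0.png

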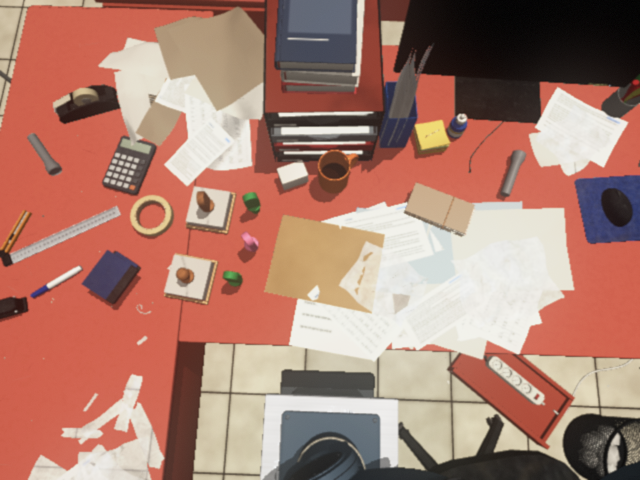

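```bash
python3 - <<'E'
import cv2
a=cv2.imread("pics/top0.png")[150:330,150:290]; b=cv2.imread("pics/side0.png")[220:420,150:350]
a=cv2.resize(a,None,fx=3,fy=3,interpolation=cv2.INTER_CUBIC);b=cv2.resize(b,None,fx=3,fy=3,interpolation=cv2.INTER_CUBIC)
cv2.imwrite("pics/tc.png",a);cv2.imwrite("pics/sc.png",b)
E
```

```text
(no output)
```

View pics/tc.png

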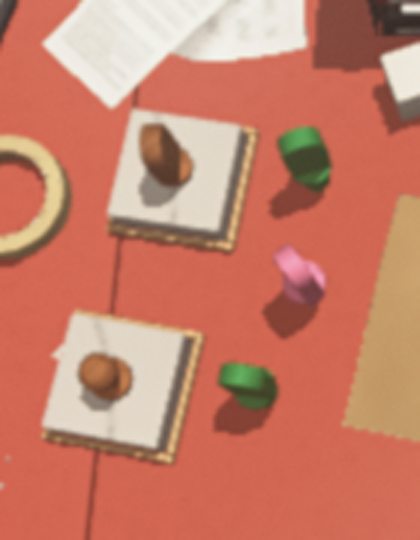

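View pics/sc.png

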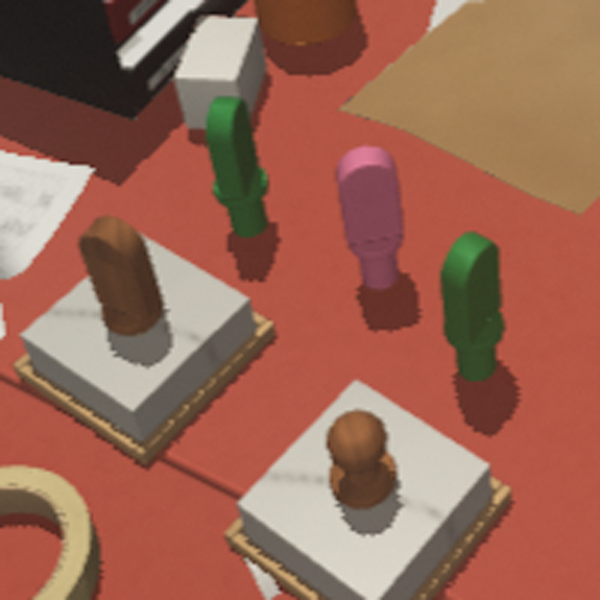

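Candidates for the paddle stamp:
- Brown paddle in a stand: side (190,312), top (206,200).
- Green: side (230,275) and (307,322).
- Pink: side (273,292).
- Brown round knob: side (270,372).

I choose the brown paddle standing in marble at about (0.604, 0.33). The crop confirms it has a flat paddle handle and is brown. The receipts are the brown bundle at top (439,208). I'm now moving over towards the stamp.

apply_moves([
  [[0.48,0.74,0.04],[0,0,0],1],
  [[0.48,0.74,0.04],[0,0,0],1],
  [[0.48,0.74,0.04],[0,0,0],1],
  [[0.48,0.74,0.04],[0,0,0],1],
  [[0.48,0.74,0.04],[0,0,0],1],
  [[0.48,0.74,0.04],[0,0,0],1],
  [[0.48,0.74,0.04],[0,0,0],1],
  [[0.48,0.74,0.04],[0,0,0],1],
])

```text
time_s: 1.22
tool_pos: [0.4422, -0.3417, 0.2468]
ee_rot: [-1.57, 0.0, -2.746]
contact_force: [2.1, -0.9, -0.3]
finger_gap: 0.0851
```

apply_moves([
  [[0.25,1.0,0.04],[0,0,0],1],
  [[0.25,1.0,0.04],[0,0,0],1],
  [[0.25,1.0,0.04],[0,0,0],1],
  [[0.25,1.0,0.04],[0,0,0],1],
  [[0.25,1.0,0.04],[0,0,0],1],
  [[0.25,1.0,0.04],[0,0,0],1],
  [[0.25,1.0,0.04],[0,0,0],1],
  [[0.25,1.0,0.04],[0,0,0],1],
])

```text
time_s: 1.88
tool_pos: [0.5226, -0.0184, 0.26]
ee_rot: [-1.57, 0.001, -2.746]
contact_force: [1.6, -0.6, 0.7]
finger_gap: 0.0852
```

apply_moves([
  [[0.16,0.69,0],[0,0,0],1],
  [[0.16,0.69,0],[0,0,0],1],
  [[0.16,0.69,0],[0,0,0],1],
  [[0.16,0.69,0],[0,0,0],1],
  [[0.16,0.69,0],[0,0,0],1],
  [[0.16,0.69,0],[0,0,0],1],
  [[0.16,0.69,0],[0,0,0],1],
  [[0.16,0.69,0],[0,0,0],1],
])

```text
time_s: 2.55
tool_pos: [0.5976, 0.3064, 0.2601]
ee_rot: [-1.57, 0.001, -2.746]
contact_force: [0.7, 0.2, -0.2]
finger_gap: 0.0854
```

apply_moves([
  [[0.01,0.06,0],[0,0,0],1],
  [[0.01,0.06,0],[0,0,0],1],
])

```text
time_s: 2.72
tool_pos: [0.6006, 0.3454, 0.259]
ee_rot: [-1.575, 0.001, -2.738]
contact_force: [-2.1, 0.4, -0.2]
finger_gap: 0.085
```

```bash
python3 - <<'E'
from bench import robot
import cv2, pickle, numpy as np
s=robot.state(); print(s["time_s"],s["tool_pos"],s["ee_rot"],s["joints"])
p=robot.read_camera("wrist"); cv2.imwrite("pics/wrist1.png",p["frame"]); pickle.dump(p,open("w1.pkl","wb"))
for t in ["paddle_stamp","stand_1"]:
  for d in robot.landmark_of(p,t): print(t,d["score"],np.array(p["R"]).T@(np.array(d["position"])-p["t"]))
for n in ["top","side"]:
  q=robot.read_camera(n); pickle.dump(q,open(n+"1.pkl","wb")); cv2.imwrite(f"pics/{n}1.png",q["frame"])
E
```

```text
2.7167 [0.60062986 0.34541734 0.25897907] [-1.57489223e+00  1.33369685e-03 -2.73787041e+00] [-0.48917503  0.58694733 -0.17845213  1.33832567  0.10084687  1.22305429
 -1.83956695]
paddle_stamp 0.86 [ 0.41834176  0.24501823 -0.00128096]
paddle_stamp 0.81 [ 0.50716811  0.21162968 -0.00262372]
paddle_stamp 0.75 [0.6021059  0.33173434 0.00897742]
paddle_stamp 0.75 [0.60817871 0.21397857 0.00206593]
stand_1 0.97 [0.60328429 0.32845029 0.00409312]
stand_1 0.79 [0.42555779 0.35911007 0.00254144]
```

View pics/wrist1.png

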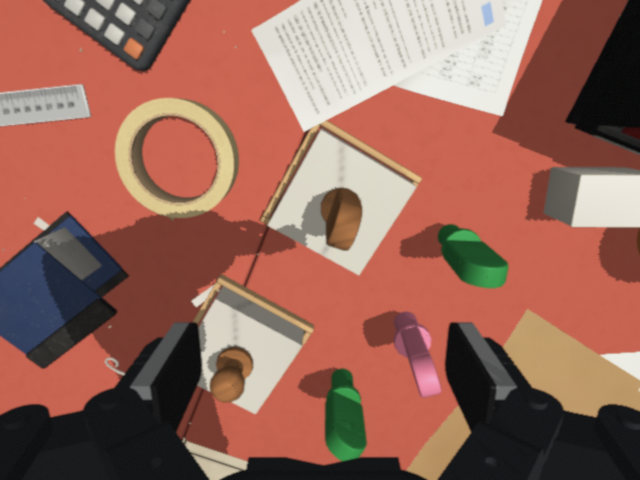

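```bash
cat > fit.py <<'E'
import cv2,pickle,numpy as np
from scipy.optimize import minimize
def proj(p,X):
    c=X@np.array(p["R"]).T+np.array(p["t"]); f=240/np.tan(np.radians(p["fovy"]/2))
    return c[:,:2]/c[:,2:]*f+[p["cx"],p["cy"]]
def parts():
    a=np.linspace(0,2*np.pi,40,endpoint=False); C=np.c_[np.cos(a),np.sin(a)]
    col=np.vstack([np.c_[C*.018,np.full(40,z)] for z in (.034,.042)])
    sh=np.vstack([np.c_[C*.012,np.full(40,z)] for z in (.030,.034)])
    b=np.linspace(0,np.pi,30)
    prof=[(-.018,.042),(.018,.042)]+[(.018*np.cos(t),.092+.018*np.sin(t)) for t in b]
    pad=np.array([(x,y,z) for x,z in prof for y in(-.009,.009)])
    return [sh,col,pad]
S=4
def render(p,x,y,yaw,z0,box):
    x0,y0,x1,y1=box; m=np.zeros(((y1-y0)*S,(x1-x0)*S),np.uint8)
    R=np.array([[np.cos(yaw),-np.sin(yaw),0],[np.sin(yaw),np.cos(yaw),0],[0,0,1]])
    for P in parts():
        u=(proj(p,P@R.T+[x,y,z0])-[x0,y0]+.5)*S
        cv2.fillConvexPoly(m,cv2.convexHull(np.round(u).astype(np.int32)),255)
    return cv2.resize(m,(x1-x0,y1-y0),interpolation=cv2.INTER_AREA)/255.
E
python3 - <<'E'
from fit import *
p=pickle.load(open("w1.pkl","rb"))
box=(295,165,385,265); f=p["frame"][165:265,295:385]
hsv=cv2.cvtColor(f,cv2.COLOR_BGR2HSV); m=(hsv[...,1]>90).astype(np.uint8)
n,l,st,c=cv2.connectedComponentsWithStats(m); 
k=l[217-165,341-295]; m=(l==k).astype(float); print(st[k])
best=min(((np.abs(render(p,x,y,a,.008,box)-m).sum(),x,y,a) for x in np.arange(.59,.616,.005) for y in np.arange(.318,.341,.005) for a in np.arange(0,np.pi,.15)))
print(best)
r=minimize(lambda v:np.abs(render(p,*v,.008,box)-m).sum(),best[1:],method="Nelder-Mead",options=dict(initial_simplex=np.array(best[1:])+np.vstack([np.zeros(3),np.diag([.004,.004,.15])])))
print(r.x,r.fun,m.sum())
for q in range(12):
    a=q*np.pi/12; rr=minimize(lambda v:np.abs(render(p,v[0],v[1],a,.008,box)-m).sum(),r.x[:2],method="Nelder-Mead",options=dict(initial_simplex=r.x[:2]+np.array([[0,0],[.004,0],[0,.004]]))); print(round(a,2),rr.x,rr.fun)
o=f.copy(); R=render(p,*r.x,.008,box)
cs,_=cv2.findContours((R>.5).astype(np.uint8),cv2.RETR_EXTERNAL,cv2.CHAIN_APPROX_NONE)
o=cv2.resize(o,None,fx=5,fy=5); cv2.drawContours(o,[c*5+2 for c in cs],-1,(255,0,0),1)
o2=cv2.resize((m*255).astype(np.uint8),None,fx=3,fy=5)
outs=[o]
for n in("top","side"):
    q=pickle.load(open(n+"1.pkl","rb")); u=proj(q,np.array([[r.x[0],r.x[1],.06]]))[0].astype(int); b=(u[0]-45,u[1]-50,u[0]+45,u[1]+50)
    R=render(q,*r.x,.008,b); cs,_=cv2.findContours((R>.5).astype(np.uint8),cv2.RETR_EXTERNAL,cv2.CHAIN_APPROX_NONE)
    g=cv2.resize(q["frame"][b[1]:b[3],b[0]:b[2]],None,fx=5,fy=5); cv2.drawContours(g,[c*5+2 for c in cs],-1,(255,0,0),1); outs.append(g)
cv2.imwrite("pics/fit1.png",cv2.resize(np.hstack(outs),None,fx=.59,fy=.59))
E
```

```text
[  26   24   41   61 1882]
(np.float64(438.17647058823525), np.float64(0.605), np.float64(0.333), np.float64(0.3))
[0.60113    0.33065885 0.23611275] 221.91372549019604 1882.0
0.0 [0.60215749 0.33138938] 350.97647058823526
0.26 [0.60097772 0.33086875] 228.48235294117646
0.52 [0.60058178 0.33042234] 318.6705882352941
0.79 [0.60057564 0.3307039 ] 357.4
1.05 [0.60028163 0.33053812] 455.65098039215684
1.31 [0.60041979 0.33101444] 603.2745098039215
1.57 [0.60014458 0.33066297] 682.9058823529411
1.83 [0.60030514 0.33033261] 674.4941176470588
2.09 [0.6004336  0.33008213] 659.556862745098
2.36 [0.60079277 0.32995741] 618.4156862745098
2.62 [0.60101526 0.32988557] 594.8588235294118
2.88 [0.6009017  0.33014613] 503.0156862745098
```

View pics/fit1.png

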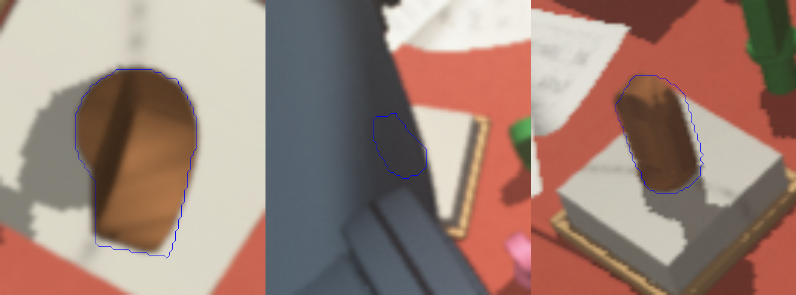

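```bash
cat > j.py <<'E'
from fit import *
V=[]
for n,fn in(("w","w1.pkl"),("side","side1.pkl"),("top","top1.pkl")):
    p=pickle.load(open(fn,"rb")); 
    if n!="w": p["frame"]=cv2.imread(f"pics/{n}0.png")
    u=proj(p,np.array([[.601,.331,.07]]))[0].astype(int); h=50 if n=="w" else 35
    b=(u[0]-h,u[1]-h,u[0]+h,u[1]+h); f=p["frame"][b[1]:b[3],b[0]:b[2]]
    hsv=cv2.cvtColor(f,cv2.COLOR_BGR2HSV); m=((hsv[...,1]>90)&(hsv[...,0]>5)&(hsv[...,0]<22)&(f[...,2]<190)).astype(np.uint8)
    m=cv2.morphologyEx(m,cv2.MORPH_OPEN,np.ones((3,3),np.uint8)) 
    nn,l,st,c=cv2.connectedComponentsWithStats(m)
    k=min((i for i in range(1,nn) if st[i,4]>100),key=lambda i:np.hypot(*(c[i]-h)))
    V.append((n,p,b,f,cv2.morphologyEx((l==k).astype(np.uint8),cv2.MORPH_CLOSE,np.ones((3,3),np.uint8)).astype(float))); print(n,st[k])
def cost(v,a,i): return np.abs(render(V[i][1],v[0],v[1],a,.008,V[i][2])-V[i][4]).sum()/V[i][4].sum()
if __name__=="__main__":
    for a in np.arange(0,np.pi,np.pi/18):
        o=[]
        for i in range(3):
            s=np.array([.601,.331]); r=minimize(cost,s,args=(a,i),method="Nelder-Mead",options=dict(initial_simplex=s+np.array([[0,0],[.005,0],[0,.005]])))
            o+=[r.fun,*r.x]
        print(round(np.degrees(a)),np.round(o,3),round(o[0]+o[3]+o[6],3))
    outs=[]
    for n,p,b,f,m in V:
        z=400/(b[2]-b[0]); g=cv2.resize(f,(400,400),interpolation=cv2.INTER_CUBIC); mm=cv2.resize((m*255).astype(np.uint8),(400,400)); outs.append(np.vstack([g,cv2.cvtColor(mm,cv2.COLOR_GRAY2BGR)]))
    cv2.imwrite("pics/j.png",cv2.resize(np.hstack(outs),None,fx=.66,fy=.66))
E
python3 j.py
```

```text
w [  31   24   41   61 1882]
side [ 20  13  28  40 748]
top [ 28  25  16  20 225]
0 [0.188 0.602 0.331 0.102 0.605 0.33  0.384 0.603 0.331] 0.674
10 [0.129 0.602 0.331 0.156 0.605 0.33  0.315 0.603 0.332] 0.6
20 [0.141 0.601 0.33  0.194 0.605 0.332 0.259 0.604 0.332] 0.594
30 [0.169 0.601 0.331 0.204 0.605 0.332 0.269 0.605 0.333] 0.642
40 [0.181 0.6   0.331 0.192 0.605 0.332 0.307 0.605 0.333] 0.679
50 [0.198 0.6   0.331 0.154 0.604 0.33  0.298 0.605 0.333] 0.65
60 [0.242 0.6   0.331 0.169 0.604 0.331 0.294 0.605 0.333] 0.705
70 [0.296 0.6   0.331 0.195 0.605 0.331 0.324 0.605 0.332] 0.815
80 [0.338 0.6   0.331 0.202 0.605 0.33  0.375 0.605 0.332] 0.915
90 [0.362 0.6   0.331 0.185 0.605 0.331 0.417 0.604 0.332] 0.965
100 [0.364 0.6   0.33  0.151 0.605 0.331 0.449 0.604 0.333] 0.964
110 [0.348 0.6   0.33  0.108 0.605 0.331 0.46  0.604 0.332] 0.917
120 [0.35  0.601 0.33  0.11  0.605 0.33  0.446 0.604 0.331] 0.906
130 [0.338 0.601 0.33  0.174 0.606 0.331 0.412 0.604 0.332] 0.924
140 [0.329 0.601 0.33  0.258 0.605 0.331 0.433 0.603 0.333] 1.021
150 [0.318 0.601 0.33  0.229 0.605 0.33  0.452 0.603 0.332] 0.999
160 [0.287 0.601 0.33  0.142 0.605 0.33  0.456 0.603 0.331] 0.884
170 [0.246 0.601 0.331 0.075 0.605 0.33  0.432 0.603 0.332] 0.752
```

View pics/j.png

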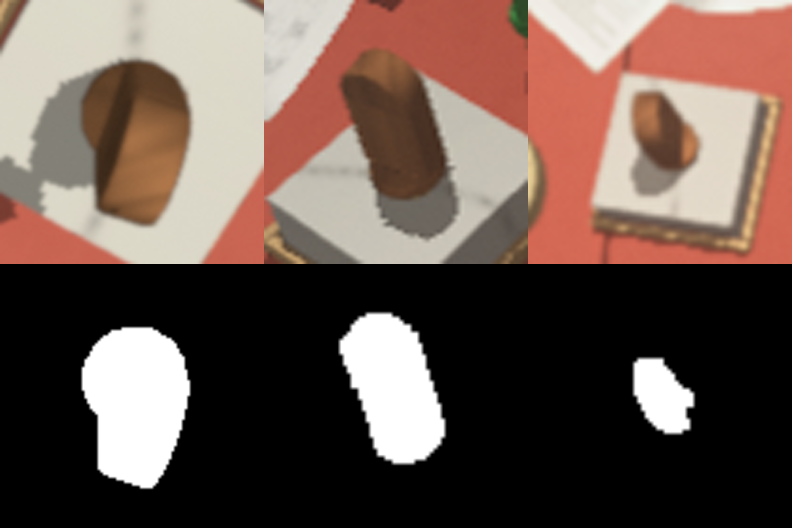

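```bash
cat > wf.py <<'E'
from j import *
def edges(a,x,y):
    R=np.array([[np.cos(a),-np.sin(a),0],[np.sin(a),np.cos(a),0],[0,0,1]]); b=np.linspace(0,np.pi,30)
    prof=[(.018,.042)]+[(.018*np.cos(t),.092+.018*np.sin(t)) for t in b]+[(-.018,.042)]
    return [np.array([(u,s,z) for u,z in prof])@R.T+[x,y,.008] for s in(-.009,.009)]
rows=[]
for deg in(0,10,20):
    r=[]
    for (n,p,b,f,m),(x,y) in zip(V,[(.6015,.331),(.605,.33),(.604,.332)]):
        z=260/(b[2]-b[0]); g=cv2.resize(f,(260,260),interpolation=cv2.INTER_CUBIC)
        for k,e in enumerate(edges(np.radians(deg),x,y)):
            u=((proj(p,e)-b[:2]+.5)*z*16).astype(np.int32); cv2.polylines(g,[u],False,[(255,0,0),(0,255,0)][k],1,cv2.LINE_AA,4)
        r.append(g)
    rows.append(np.hstack(r))
cv2.imwrite("pics/wf.png",cv2.resize(np.vstack(rows),(600,600)))
E
python3 wf.py >/dev/null
```

```text
(no output)
```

View pics/wf.png

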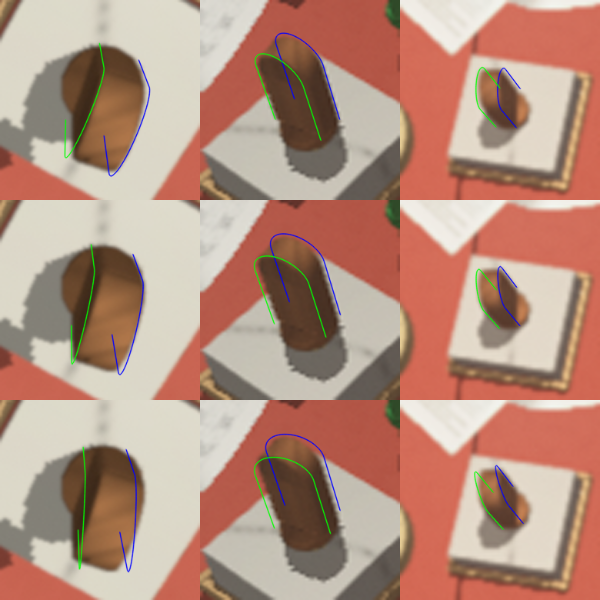

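The wrist fit puts the paddle at about (0.603, 0.331) with yaw of about 8°. I'll align over it and go part way down.

apply_moves([
  [[0.005,-0.029,0],[0,0,-0.12],1],
  [[0.005,-0.029,0],[0,0,-0.25],1],
  [[0.005,-0.029,-0.07],[0,0,-0.25],1],
  [[0.005,-0.029,-0.14],[0,0,-0.25],1],
  [[0.005,-0.029,-0.2],[0,0,-0.25],1],
  [[0.005,-0.029,-0.2],[0,0,-0.25],1],
])

```text
time_s: 3.47
tool_pos: [0.603, 0.3168, 0.1547]
ee_rot: [-1.564, -0.007, -3.012]
contact_force: [-1.2, -0.3, -0.9]
finger_gap: 0.0853
```

```bash
python3 - <<'E'
from bench import robot
import cv2, pickle, numpy as np
s=robot.state(); print(s["time_s"],s["tool_pos"],s["ee_rot"],s["joints"],s["contact_force"])
p=robot.read_camera("wrist"); f=p["frame"].copy(); pickle.dump(p,open("w2.pkl","wb"))
import fit
a=np.radians(8)
for x,y in [(.603,.331)]:
  R=np.array([[np.cos(a),-np.sin(a),0],[np.sin(a),np.cos(a),0],[0,0,1]]); b=np.linspace(0,np.pi,30)
  prof=[(.018,.042)]+[(.018*np.cos(t),.092+.018*np.sin(t)) for t in b]+[(-.018,.042)]
  for k,e in enumerate([np.array([(u,s_,z) for u,z in prof])@R.T+[x,y,.008] for s_ in(-.009,.009)]):
    cv2.polylines(f,[(fit.proj(p,e)*16).astype(np.int32)],False,[(255,0,0),(0,255,0)][k],1,cv2.LINE_AA,4)
cv2.imwrite("pics/wrist2.png",f)
E
```

```text
3.4667 [0.60295555 0.31678617 0.15468509] [-1.56436424 -0.00697676 -3.01161466] [-0.49466073  0.65388413 -0.10398716  1.50268319  0.07850376  0.99813648
 -2.06129144] [-1.18954869 -0.3335317  -0.9380537 ]
```

View pics/wrist2.png

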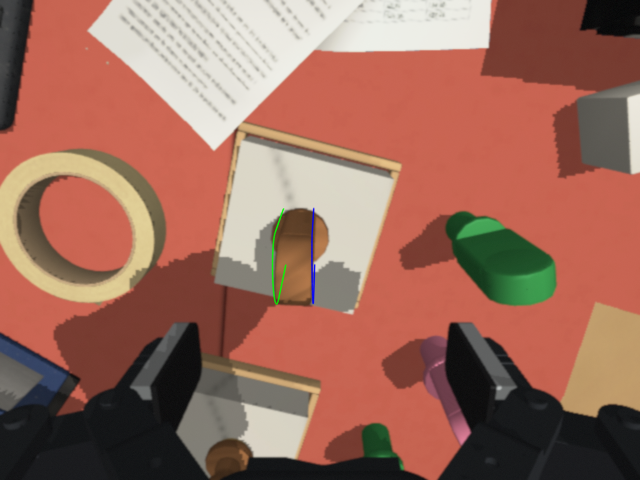

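```bash
python3 - <<'E'
from bench import robot
for i in range(2):
  s=robot.state(); print(s["time_s"],s["tool_pos"],s["ee_rot"],s["qvel"].round(3) if hasattr(s["qvel"],'round') else s["qvel"]); robot.read_camera("wrist")
s=robot.state(); print(s["time_s"],s["tool_pos"],s["ee_rot"])
E
```

```text
3.5167 [0.60429307 0.31785556 0.15810385] [-1.56604537 -0.00364849 -3.01154061] [-0.005 -0.051 -0.002 -0.085 -0.004  0.041  0.002]
3.5667 [0.6057342  0.31895177 0.16067557] [-1.56786863e+00  4.01852428e-04 -3.01141409e+00] [-0.004 -0.033 -0.003 -0.05  -0.001  0.008  0.001]
3.6167 [0.60659319 0.31980087 0.16221128] [-1.56922871  0.00322671 -3.01114878]
```

apply_moves([
  [[-0.007,0.022,-0.05],[0,0,0],1],
  [[-0.007,0.022,-0.1],[0,0,0],1],
  [[-0.007,0.022,-0.1],[0,0,0],1],
  [[-0.007,0.022,-0.1],[0,0,0],1],
  [[-0.007,0.022,-0.1],[0,0,0],1],
  [[-0.007,0.022,-0.1],[0,0,0],1],
])

```text
time_s: 4.12
tool_pos: [0.6045, 0.331, 0.1148]
ee_rot: [-1.57, 0.007, -3.012]
contact_force: [0.0, -0.1, 0.5]
finger_gap: 0.0853
```

apply_moves([
  [[-0.003,0,-0.04],[0,0,0],1],
  [[-0.003,0,-0.08],[0,0,0],1],
  [[-0.003,0,-0.092],[0,0,0],1],
  [[-0.003,0,-0.092],[0,0,0],1],
  [[-0.003,0,-0.092],[0,0,0],1],
  [[-0.003,0,-0.092],[0,0,0],1],
  [[-0.003,0,-0.092],[0,0,0],1],
])

```text
time_s: 4.7
tool_pos: [0.6038, 0.3314, 0.0702]
ee_rot: [-1.571, 0.008, -3.012]
contact_force: [0.1, -0.1, -0.0]
finger_gap: 0.0854
```

```bash
python3 - <<'E'
from bench import robot
import cv2
for n in("wrist","side"):
  p=robot.read_camera(n); cv2.imwrite(f"pics/{n}3.png",p["frame"] if n=="wrist" else cv2.resize(p["frame"][200:400,100:340],None,fx=2.5,fy=2.5))
s=robot.state(); print(s["time_s"],s["tool_pos"],s["ee_rot"],s["contact_force"])
E
```

```text
4.8 [0.60352667 0.33123777 0.0697916 ] [-1.57097678  0.00791428 -3.0120335 ] [-0.33492217  0.39224091  0.0070009 ]
```

View pics/wrist3.png

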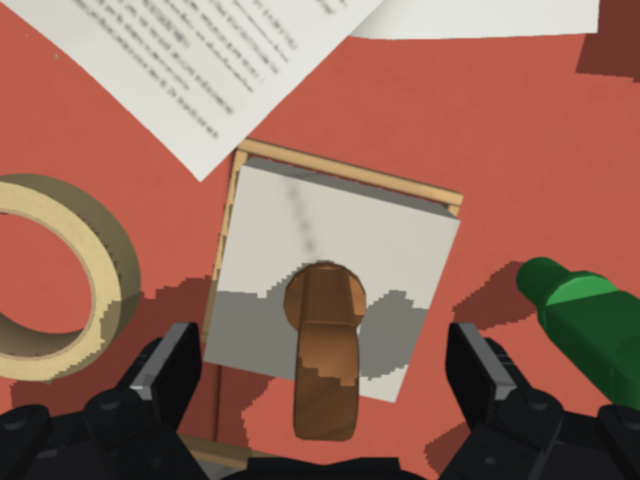

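View pics/side3.png

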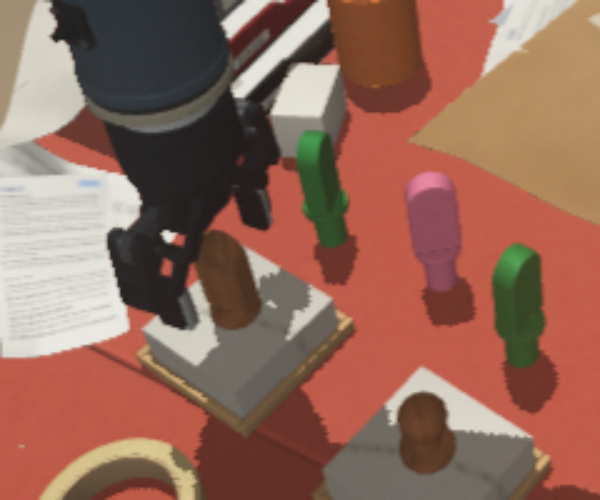

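The wrist view shows the paddle at (327,380), centred between the fingers and with its faces parallel to the pads. Closing now.

apply_moves([
  [[0,0,0],[0,0,0],-1],
  [[0,0,0],[0,0,0],-1],
  [[0,0,0],[0,0,0],-1],
  [[0,0,0],[0,0,0],-1],
  [[0,0,0],[0,0,0],-1],
  [[0,0,0],[0,0,0],-1],
  [[0,0,0],[0,0,0],-1],
  [[0,0,0],[0,0,0],-1],
])

```text
time_s: 5.47
tool_pos: [0.6036, 0.3311, 0.0699]
ee_rot: [-1.571, 0.008, -3.012]
contact_force: [-0.3, -0.5, 2.1]
finger_gap: 0.0175
```

apply_moves([
  [[0,0,0],[0,0,0.1],-1],
  [[0,0,0.001],[0,0,0.2],-1],
  [[0,0,0.001],[0,0,0.3],-1],
  [[0,0,0.002],[0,0,0.4],-1],
  [[0,0,0.003],[0,0,0.5],-1],
  [[0,0,0.003],[0,0,0.6],-1],
  [[0,0,0.004],[0,0,0.7],-1],
  [[0,0,0.004],[0,0,0.7],-1],
])

```text
time_s: 6.13
tool_pos: [0.6032, 0.3307, 0.0711]
ee_rot: [-1.572, 0.007, -2.275]
contact_force: [-0.2, 0.1, -4.4]
finger_gap: 0.0172
```

```bash
python3 - <<'E'
from bench import robot
import cv2
p=robot.read_camera("wrist"); cv2.imwrite("pics/wrist4.png",p["frame"])
s=robot.state(); print(s["time_s"],s["tool_pos"],s["ee_rot"],s["contact_force"],s["wrist_torque"],s["finger_gap"],s["joints"])
E
```

```text
6.1833 [0.60320536 0.33072938 0.07111189] [-1.57181804  0.00688542 -2.28071981] [-0.53318036 -1.04893157 -5.9733022 ] [ 0.00951519 -0.00342192  0.10534521] 0.01751908879895196 [-0.39351202  0.75579782 -0.30653061  1.56885576  0.27474216  0.85312318
 -1.51174654]
```

View pics/wrist4.png

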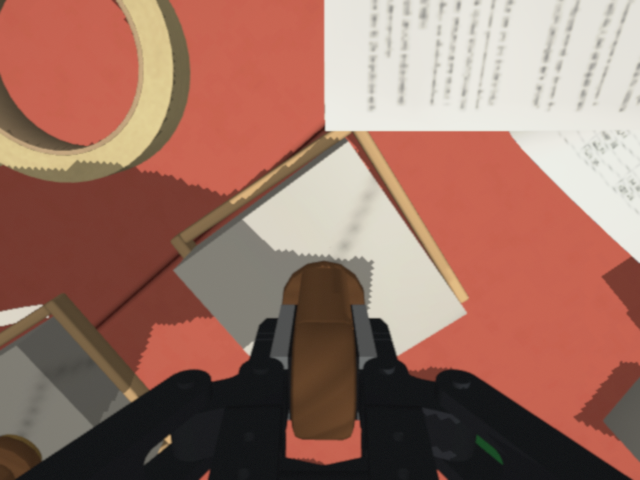

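apply_moves([
  [[0,0,0.001],[0,0,-0.12],-1],
  [[0,0,0.002],[0,0,-0.24],-1],
  [[0,0,0.003],[0,0,-0.36],-1],
  [[0,0,0.004],[0,0,-0.48],-1],
  [[0,0,0.005],[0,0,-0.6],-1],
  [[0,0,0.006],[0,0,-0.72],-1],
  [[0,0,0.006],[0,0,-0.84],-1],
  [[0,0,0.006],[0,0,-0.95],-1],
])

```text
time_s: 6.85
tool_pos: [0.6029, 0.3307, 0.0738]
ee_rot: [-1.571, 0.007, 2.998]
contact_force: [0.0, -0.1, -3.0]
finger_gap: 0.0177
```

apply_moves([
  [[0,0,0.001],[0,0,0.12],-1],
  [[0,0,0.002],[0,0,0.24],-1],
  [[0,0,0.003],[0,0,0.36],-1],
  [[0,0,0.004],[0,0,0.48],-1],
  [[0,0,0.005],[0,0,0.6],-1],
  [[0,0,0.006],[0,0,0.72],-1],
  [[0,0,0.007],[0,0,0.84],-1],
  [[0,0,0.007],[0,0,0.95],-1],
])

```text
time_s: 7.52
tool_pos: [0.6026, 0.3305, 0.077]
ee_rot: [-1.572, 0.006, -2.289]
contact_force: [-0.1, -0.3, -2.7]
finger_gap: 0.0173
```

apply_moves([
  [[0,0,0.001],[0,0,-0.12],-1],
  [[0,0,0.002],[0,0,-0.24],-1],
  [[0,0,0.003],[0,0,-0.36],-1],
  [[0,0,0.004],[0,0,-0.48],-1],
  [[0,0,0.005],[0,0,-0.6],-1],
  [[0,0,0.006],[0,0,-0.72],-1],
  [[0,0,0.006],[0,0,-0.84],-1],
  [[0,0,0.006],[0,0,-0.95],-1],
])

```text
time_s: 8.18
tool_pos: [0.6026, 0.3303, 0.0798]
ee_rot: [-1.571, 0.006, 2.99]
contact_force: [1.1, -0.4, -2.6]
finger_gap: 0.0172
```

```bash
python3 - <<'E'
from bench import robot
import cv2
s=robot.state(); print(s["time_s"],s["tool_pos"],s["ee_rot"],s["contact_force"],s["wrist_torque"],s["finger_gap"],s["joints"])
p=robot.read_camera("side"); cv2.imwrite("pics/side5.png",cv2.resize(p["frame"][200:400,100:340],None,fx=2.5,fy=2.5))
s=robot.state(); print(s["time_s"],s["tool_pos"],s["ee_rot"],s["contact_force"],s["wrist_torque"],s["finger_gap"],s["joints"])
E
```

```text
8.1833 [0.60258029 0.33032267 0.07977762] [-1.57120388  0.00601579  2.9895319 ] [ 1.08846112 -0.40643398 -2.62617601] [-0.16616326 -0.17022339  0.20559822] 0.01724524066112425 [-0.55821523  0.73312477 -0.0234035   1.57050861  0.02614985  0.83350153
 -2.31596235]
8.2333 [0.60253428 0.33042036 0.07983501] [-1.57113721  0.00608432  2.98187678] [-0.38024098 -1.56257291 -2.01037379] [-0.43383318 -0.20297708 -0.01024155] 0.01751894778999122 [-0.55958142  0.73309732 -0.02141322  1.57048056  0.02452665  0.8335364
 -2.32241907]
```

View pics/side5.png

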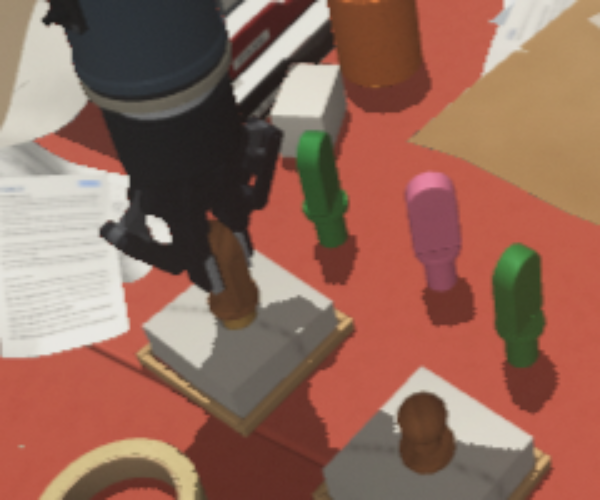

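Brass shows under the collar at about (240,322) and the stand is still seated in its frame. I'll keep twisting.

apply_moves([
  [[0,0,0.001],[0,0,0.12],-1],
  [[0,0,0.002],[0,0,0.24],-1],
  [[0,0,0.003],[0,0,0.36],-1],
  [[0,0,0.004],[0,0,0.48],-1],
  [[0,0,0.005],[0,0,0.6],-1],
  [[0,0,0.006],[0,0,0.72],-1],
  [[0,0,0.007],[0,0,0.84],-1],
  [[0,0,0.007],[0,0,0.95],-1],
])

```text
time_s: 8.9
tool_pos: [0.6024, 0.3305, 0.0832]
ee_rot: [-1.571, 0.006, -2.301]
contact_force: [-0.5, -0.1, -3.5]
finger_gap: 0.0174
```

apply_moves([
  [[0,0,0.001],[0,0,-0.12],-1],
  [[0,0,0.002],[0,0,-0.24],-1],
  [[0,0,0.003],[0,0,-0.36],-1],
  [[0,0,0.004],[0,0,-0.48],-1],
  [[0,0,0.005],[0,0,-0.6],-1],
  [[0,0,0.006],[0,0,-0.72],-1],
  [[0,0,0.006],[0,0,-0.84],-1],
  [[0,0,0.006],[0,0,-0.95],-1],
])

```text
time_s: 9.57
tool_pos: [0.6029, 0.3306, 0.0865]
ee_rot: [-1.572, 0.007, 2.981]
contact_force: [1.0, 0.3, -0.6]
finger_gap: 0.0172
```

apply_moves([
  [[0,0,0.001],[0,0,0.12],-1],
  [[0,0,0.002],[0,0,0.24],-1],
  [[0,0,0.003],[0,0,0.36],-1],
  [[0,0,0.004],[0,0,0.48],-1],
  [[0,0,0.005],[0,0,0.6],-1],
  [[0,0,0.006],[0,0,0.72],-1],
  [[0,0,0.007],[0,0,0.84],-1],
  [[0,0,0.007],[0,0,0.95],-1],
])

```text
time_s: 10.23
tool_pos: [0.603, 0.3308, 0.0904]
ee_rot: [-1.572, 0.008, -2.301]
contact_force: [1.0, -0.2, -1.6]
finger_gap: 0.0177
```

apply_moves([
  [[0,0,0.001],[0,0,-0.12],-1],
  [[0,0,0.002],[0,0,-0.24],-1],
  [[0,0,0.003],[0,0,-0.36],-1],
  [[0,0,0.004],[0,0,-0.48],-1],
  [[0,0,0.005],[0,0,-0.6],-1],
  [[0,0,0.006],[0,0,-0.72],-1],
  [[0,0,0.006],[0,0,-0.84],-1],
  [[0,0,0.006],[0,0,-0.95],-1],
])

```text
time_s: 10.9
tool_pos: [0.603, 0.3311, 0.0937]
ee_rot: [-1.572, 0.008, 2.981]
contact_force: [-0.1, -0.5, -2.0]
finger_gap: 0.0175
```

```bash
python3 - <<'E'
from bench import robot
import cv2
p=robot.read_camera("side"); cv2.imwrite("pics/side6.png",cv2.resize(p["frame"][200:400,100:340],None,fx=2.5,fy=2.5))
s=robot.state(); print(s["time_s"],s["tool_pos"],s["ee_rot"],s["contact_force"],s["wrist_torque"],s["finger_gap"],s["joints"])
E
```

```text
10.95 [0.60284859 0.33148845 0.09366022] [-1.57242159  0.00797829  2.97297949] [-0.15002865  0.51063923 -1.22236086] [0.04549065 0.01223013 0.00553061] 0.017411851368939888 [-0.55935009  0.71753225 -0.02402012  1.5595812   0.02646038  0.85783183
 -2.33403692]
```

View pics/side6.png

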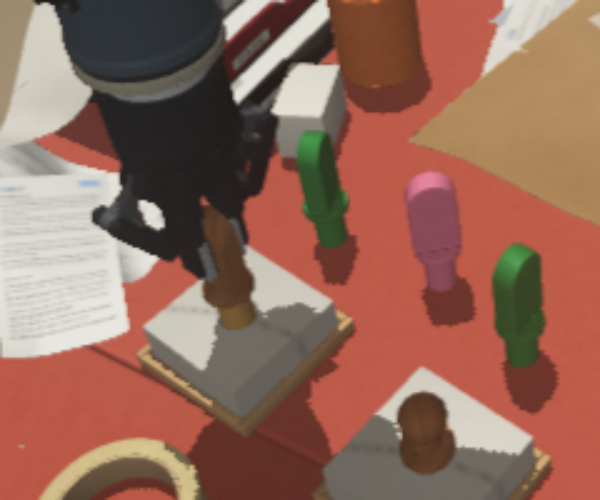

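apply_moves([
  [[0,0,0.005],[0,0,0.05],-1],
  [[0,0,0.012],[0,0,0.1],-1],
  [[0,0,0.02],[0,0,0.15],-1],
  [[0,0,0.03],[0,0,0.2],-1],
  [[0,0,0.05],[0,0,0.2],-1],
  [[0,0,0.08],[0,0,0.2],-1],
  [[0,0,0.12],[0,0,0.2],-1],
  [[0,0,0.16],[0,0,0.2],-1],
])

```text
time_s: 11.62
tool_pos: [0.6026, 0.3314, 0.1746]
ee_rot: [-1.572, 0.007, -3.101]
contact_force: [0.7, 0.8, -0.5]
finger_gap: 0.0173
```

```bash
python3 - <<'E'
from bench import robot
import cv2,pickle,numpy as np
p=robot.read_camera("side"); cv2.imwrite("pics/side7.png",p["frame"])
q=robot.read_camera("top");cv2.imwrite("pics/top7.png",q["frame"])
pickle.dump(q,open("top7.pkl","wb"));pickle.dump(p,open("side7.pkl","wb"))
s=robot.state(); print(s["time_s"],s["tool_pos"],s["ee_rot"],s["contact_force"],s["finger_gap"])
for c,n in((p,"side"),(q,"top")):
  for d in robot.landmark_of(c,"receipts"): print(n,d["score"],np.array(c["R"]).T@(np.array(d["position"])-c["t"]))
E
```

```text
11.7167 [0.60460041 0.33263573 0.1779383 ] [-1.57569729  0.01365481 -3.10097474] [ 0.29966282  0.50176946 -1.20409637] 0.017466507433183766
side 0.76 [ 0.61921618 -0.25898049 -0.00087351]
top 0.86 [ 0.619209   -0.25870657  0.0010126 ]
```

View pics/side7.png

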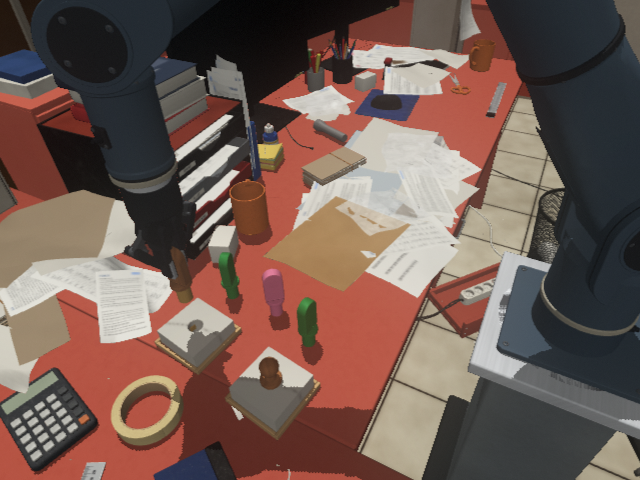

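View pics/top7.png

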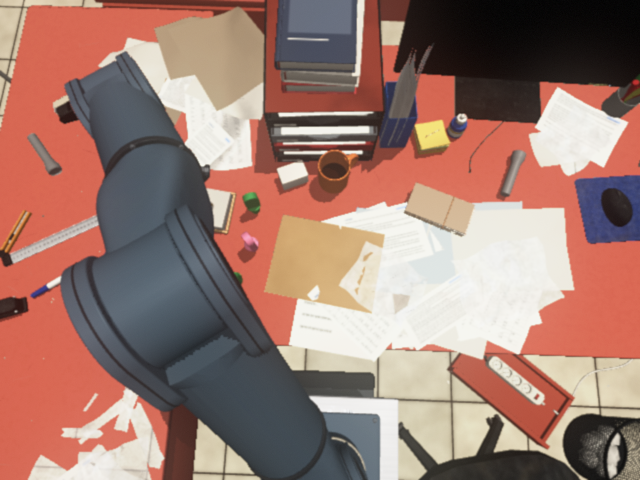

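```bash
python3 - <<'E'
import pickle,cv2,numpy as np
p=pickle.load(open("top7.pkl","rb"));q=pickle.load(open("side7.pkl","rb"))
R=np.array(p["R"]);t=np.array(p["t"]);f=240/np.tan(np.radians(p["fovy"]/2))
C=-R.T@t
for u in [(414,183),(474,204),(466,236),(404,209),(439,208)]:
  d=R.T@np.array([(u[0]-p["cx"])/f,(u[1]-p["cy"])/f,1]); print(u,(C+d*(.048-C[2])/d[2]).round(3))
a=cv2.resize(p["frame"][165:250,390:490],None,fx=4,fy=4,interpolation=cv2.INTER_CUBIC);b=cv2.resize(q["frame"][135:220,285:385],None,fx=4,fy=4,interpolation=cv2.INTER_CUBIC)
cv2.imwrite("pics/rec.png",np.hstack([a,b]))
E
```

```text
(414, 183) [ 0.682 -0.193  0.048]
(474, 204) [ 0.631 -0.345  0.048]
(466, 236) [ 0.547 -0.321  0.048]
(404, 209) [ 0.611 -0.167  0.048]
(439, 208) [ 0.617 -0.256  0.048]
```

View pics/rec.png

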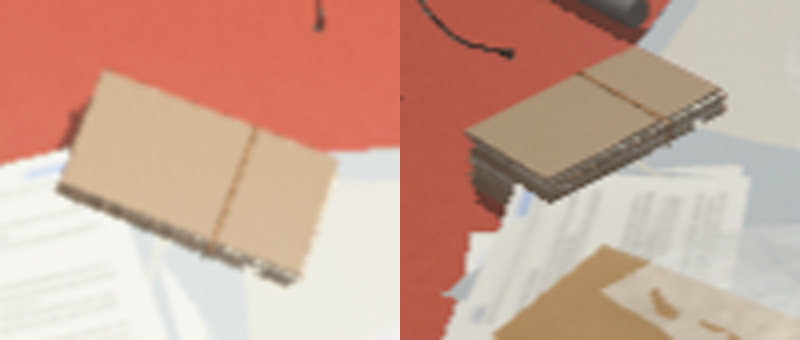

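apply_moves([
  [[-0.02,0,0.06],[0,0,0],-1],
  [[-0.04,0,0.12],[0,0,0],-1],
  [[-0.08,0,0.16],[0,0,0],-1],
  [[-0.08,-0.06,0.16],[0,0,0],-1],
  [[-0.08,-0.13,0.16],[0,0,0],-1],
  [[-0.08,-0.2,0.16],[0,0,0],-1],
  [[-0.08,-0.27,0.16],[0,0,0],-1],
  [[-0.08,-0.34,0.16],[0,0,0],-1],
])

```text
time_s: 12.48
tool_pos: [0.5621, 0.16, 0.2532]
ee_rot: [-1.572, 0.007, -3.1]
contact_force: [1.1, -0.8, -0.9]
finger_gap: 0.0177
```

apply_moves([
  [[0,-0.08,0],[0,0,0],-1],
  [[0,-0.16,0],[0,0,0],-1],
  [[0,-0.24,0],[0,0,0],-1],
  [[0,-0.32,0],[0,0,0],-1],
  [[0.01,-0.4,0],[0,0,0],-1],
  [[0.03,-0.48,0],[0,0,0],-1],
  [[0.05,-0.56,0],[0,0,0],-1],
  [[0.07,-0.63,0],[0,0,0],-1],
])

```text
time_s: 13.15
tool_pos: [0.5964, -0.158, 0.2522]
ee_rot: [-1.572, 0.006, -3.102]
contact_force: [1.3, -0.4, -1.7]
finger_gap: 0.0174
```

apply_moves([
  [[0.03,-0.06,0],[0,0,0],-1],
  [[0.05,-0.12,-0.02],[0,0,0],-1],
  [[0.053,-0.17,-0.06],[0,0,0],-1],
  [[0.053,-0.17,-0.12],[0,0,0],-1],
  [[0.053,-0.17,-0.17],[0,0,0],-1],
  [[0.053,-0.17,-0.19],[0,0,0],-1],
  [[0.053,-0.17,-0.19],[0,0,0],-1],
  [[0.053,-0.17,-0.19],[0,0,0],-1],
])

```text
time_s: 13.82
tool_pos: [0.6229, -0.2426, 0.1571]
ee_rot: [-1.573, 0.005, -3.101]
contact_force: [0.6, 0.2, -2.2]
finger_gap: 0.0173
```

```bash
python3 - <<'E'
from bench import robot
import cv2,pickle,numpy as np
p=robot.read_camera("side"); q=robot.read_camera("wrist")
a=cv2.resize(p["frame"][60:220,260:420],(400,400),interpolation=cv2.INTER_CUBIC); cv2.imwrite("pics/s8.png",np.hstack([a,cv2.resize(q["frame"],(400,300))[:,:].copy() if 0 else cv2.resize(q["frame"],(400,400))]))
s=robot.state(); print(s["time_s"],s["tool_pos"],s["ee_rot"],s["contact_force"],s["finger_gap"])
E
```

```text
13.9167 [ 0.62387993 -0.24297327  0.15893225] [-1.57126611  0.00795942 -3.10104439] [ 0.18690353  0.08439434 -1.16981   ] 0.01764839695825132
```

View pics/s8.png

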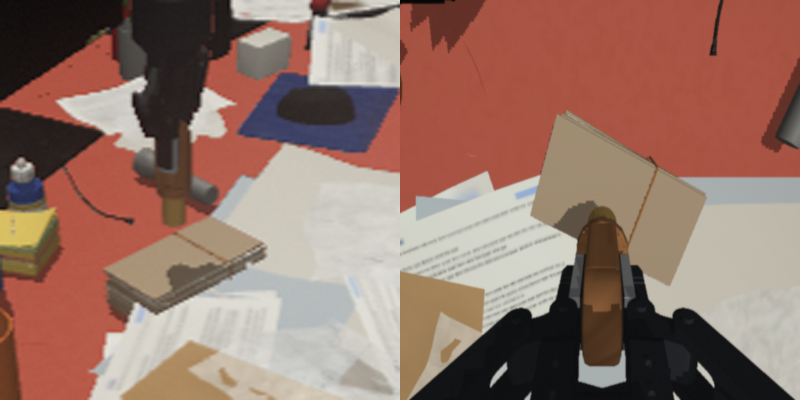

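apply_moves([
  [[0,0,-0.03],[0,0,0],-1],
  [[0,0,-0.06],[0,0,0],-1],
  [[0,0,-0.08],[0,0,0],-1],
  [[0,0,-0.085],[0,0,0],-1],
  [[0,0,-0.085],[0,0,0],-1],
  [[0,0,-0.085],[0,0,0],-1],
  [[0,0,-0.085],[0,0,0],-1],
])

```text
time_s: 14.5
tool_pos: [0.6245, -0.2432, 0.1175]
ee_rot: [-1.571, 0.009, -3.101]
contact_force: [-0.0, 0.4, -0.8]
finger_gap: 0.0173
```

```bash
python3 - <<'E'
from bench import robot
import cv2,pickle,numpy as np
p=robot.read_camera("side"); 
cv2.imwrite("pics/s9.png",cv2.resize(p["frame"][100:200,280:380],(600,600),interpolation=cv2.INTER_CUBIC))
s=robot.state(); print(s["time_s"],s["tool_pos"],s["ee_rot"],s["contact_force"],s["finger_gap"])
E
```

```text
14.55 [ 0.62443622 -0.24314641  0.11741747] [-1.57071028  0.00938003 -3.10106524] [-0.17352414 -0.1438793  -1.71993851] 0.017307525608734994
```

View pics/s9.png

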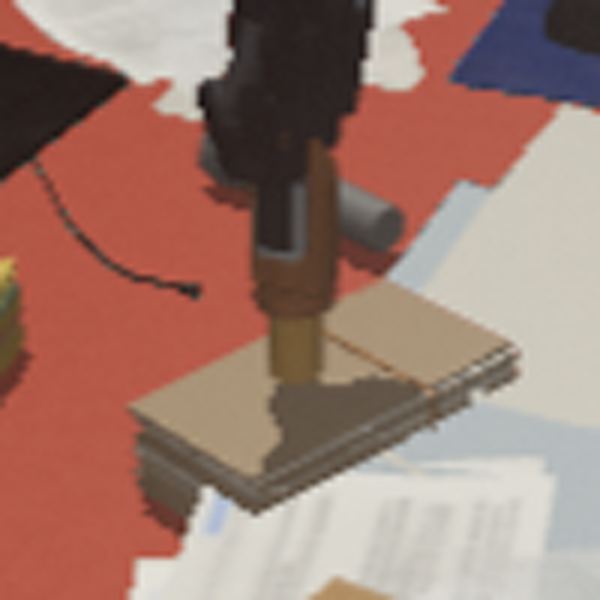

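apply_moves([
  [[0,0,-0.004],[0,0,0],-1],
  [[0,0,-0.008],[0,0,0],-1],
  [[0,0,-0.011],[0,0,0],-1],
  [[0,0,-0.013],[0,0,0],-1],
  [[0,0,-0.013],[0,0,0],-1],
  [[0,0,-0.013],[0,0,0],-1],
])

```text
time_s: 15.05
tool_pos: [0.6244, -0.2431, 0.1108]
ee_rot: [-1.571, 0.009, -3.101]
contact_force: [-0.5, 0.1, -1.2]
finger_gap: 0.0174
```

apply_moves([
  [[0,0,-0.001],[0,0,0],-1],
  [[0,0,-0.002],[0,0,0],-1],
  [[0,0,-0.003],[0,0,0],-1],
  [[0,0,-0.003],[0,0,0],-1],
  [[0,0,-0.003],[0,0,0],-1],
])

```text
time_s: 15.47
tool_pos: [0.6243, -0.2431, 0.1093]
ee_rot: [-1.571, 0.009, -3.101]
contact_force: [0.4, 0.5, -1.4]
finger_gap: 0.0172
```

apply_moves([
  [[0,0,-0.001],[0,0,0],-1],
  [[0,0,-0.002],[0,0,0],-1],
  [[0,0,-0.003],[0,0,0],-1],
  [[0,0,-0.003],[0,0,0],-1],
  [[0,0,-0.003],[0,0,0],-1],
])

```text
time_s: 15.88
tool_pos: [0.6245, -0.2432, 0.1085]
ee_rot: [-1.571, 0.01, -3.101]
contact_force: [-1.5, 0.9, 4.9]
finger_gap: 0.017
```

There is contact at z of about 0.1085 (force +4.9 N). Releasing.

apply_moves([
  [[0,0,0],[0,0,0],-0.5],
  [[0,0,0],[0,0,0],-0.4],
  [[0,0,0],[0,0,0],-0.2],
  [[0,0,0],[0,0,0],0.2],
  [[0,0,0],[0,0,0],0.6],
  [[0,0,0],[0,0,0],1],
  [[0,0,0],[0,0,0],1],
  [[0,0,0],[0,0,0],1],
])

```text
time_s: 16.55
tool_pos: [0.6245, -0.2431, 0.1084]
ee_rot: [-1.571, 0.01, -3.101]
contact_force: [0.1, 0.3, -0.4]
finger_gap: 0.0854
```

```bash
python3 - <<'E'
from bench import robot
import cv2,pickle,numpy as np
p=robot.read_camera("side"); q=robot.read_camera("wrist")
cv2.imwrite("pics/s10.png",np.hstack([cv2.resize(p["frame"][100:200,280:380],(400,400),interpolation=cv2.INTER_CUBIC),cv2.resize(q["frame"],(400,400))]))
s=robot.state(); print(s["time_s"],s["tool_pos"],s["ee_rot"],s["contact_force"],s["finger_gap"])
E
```

```text
16.65 [ 0.62450236 -0.2431483   0.10844299] [-1.57063897  0.00966193 -3.10105744] [ 0.08287486 -0.17544219  0.14721039] 0.08568199093417582
```

View pics/s10.png

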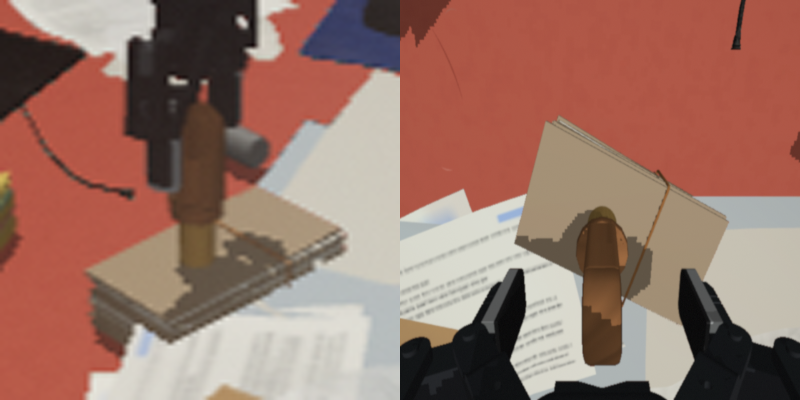

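The stamp is released and standing. I'll raise the hand straight up.

apply_moves([
  [[0,0,0.02],[0,0,0],1],
  [[0,0,0.05],[0,0,0],1],
  [[0,0,0.1],[0,0,0],1],
  [[0,0,0.17],[0,0,0],1],
  [[0,0,0.24],[0,0,0],1],
  [[0,0,0.3],[0,0,0],1],
  [[0,0,0.3],[0,0,0],1],
  [[0,0,0.3],[0,0,0],1],
])

```text
time_s: 17.32
tool_pos: [0.6253, -0.2436, 0.2614]
ee_rot: [-1.569, 0.014, -3.101]
contact_force: [0.4, -0.3, -1.6]
finger_gap: 0.0855
```

```bash
python3 - <<'E'
from bench import robot
import cv2,pickle,numpy as np
p=robot.read_camera("side"); q=robot.read_camera("wrist")
cv2.imwrite("pics/s11.png",np.hstack([cv2.resize(p["frame"][90:200,270:380],(400,400),interpolation=cv2.INTER_CUBIC),cv2.resize(p["frame"][220:420,140:340],(400,400))]));cv2.imwrite("pics/w11.png",q["frame"])
for c,n in((p,"side"),(q,"wrist")):
  for t in("paddle_stamp","stand_1","knob_stamp"):
   for d in robot.landmark_of(c,t): print(n,t,round(d["score"],2),(np.array(c["R"]).T@(np.array(d["position"])-c["t"])).round(3))
s=robot.state(); print(s["time_s"],s["tool_pos"],s["contact_force"])
E
```

```text
side paddle_stamp 0.91 [ 0.421  0.248 -0.   ]
side paddle_stamp 0.84 [ 0.626 -0.239  0.047]
side paddle_stamp 0.77 [0.512 0.215 0.   ]
side paddle_stamp 0.56 [0.612 0.212 0.004]
side stand_1 0.76 [ 0.603  0.332 -0.004]
side knob_stamp 0.95 [0.423 0.361 0.011]
wrist paddle_stamp 0.77 [ 0.621 -0.243  0.049]
wrist stand_1 0.33 [ 0.613 -0.256 -0.002]
17.7167 [ 0.6241962  -0.24308271  0.25754093] [-1.15867211  0.29510406  0.13768191]
```

View pics/s11.png

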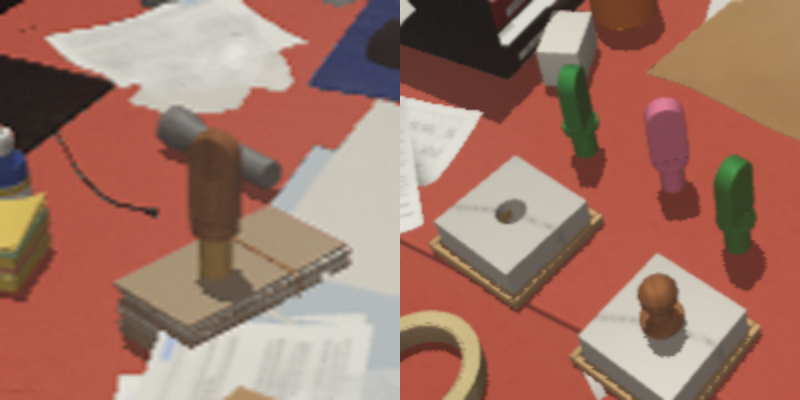

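View pics/w11.png

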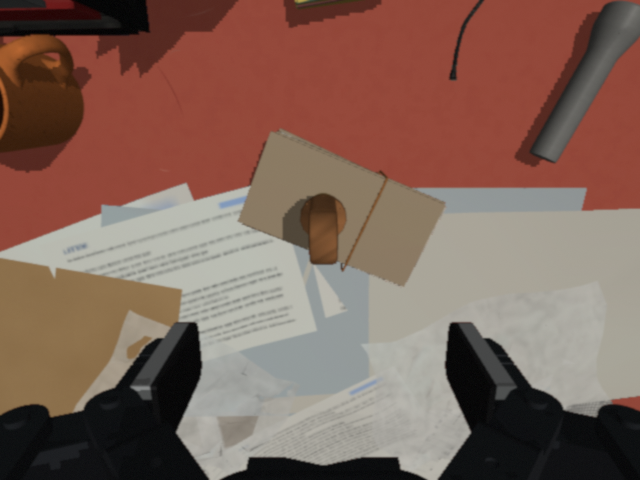

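The stamp stands upright on the bundle at wrist (323,215). Stand_1 is empty and flat, and the knob stamp is untouched.

```bash
python3 -c "
from bench import robot
print(robot.close_job())"
```

```text
the job is handed in; nothing more can be done
None
```

I freed the brown paddle stamp from its stand, set it upright on the receipt bundle, and handed the job in at about 18 s. No verdict was reported.

- **Freeing it:** I gripped the paddle across its flat sides and made eight to-and-fro twists of about 40–57° while easing upward. Every force reading showed a pull of 6 N or less. After about 24 mm of rise I lifted it clear. The side picture taken during the lift shows the stand still seated flat in its frame.
- **Placing it:** I set it down beside the band, released it at light contact (about 5 N) and raised the hand clear.
- **Last checks:** The stamp's base measured about (0.621 to 0.626, −0.24, 0.047 to 0.049) m. That is about 15 mm from the bundle's centre and well inside its edges, at the height of its top. It looked upright in both the side and wrist pictures. Stand_1 is empty and flat at (0.603, 0.332), and the knob stamp measured where it was at the start, within the few millimetres the detector allows.
- **Disagreements:** My early position fits differed by 3–4 mm between cameras. In the last wrist picture the detector gave one weak false "stand" (score 0.33) at the bundle. Neither affected the result.

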